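Turn a glazed test tile over in the clamshell cradle

ROBOT

A 6-joint arm with a two-finger parallel gripper is mounted at the origin on a cart in front of the work surface, level with it; the furniture and walls round the work are solid. World frame = base frame: x ahead of the robot, y to its left, z up, the work surface at z = 0. Lengths are in m, angles in rad, forces in N, time in s.
With the tool pointing down it reaches from about 0.3 to 0.875 m from the base axis. Payload 6.4 kg.
Tool frame: the origin (TCP) lies on the centre line of the jaws, within the pads' length; the fingertips stand 14 mm ahead of it and the grasp point (between the pads) lies 5 mm behind it; z points along the fingers, y is the direction in which the jaws open and shut (so a half turn about z gives the same grasp; the last joint's range is limited). The gripper opens to 85 mm and grips with 20 to 120 N. Pads are 22 mm wide; open, the fingers measure 114 mm over their backs; the gripper's body (76 mm by 85 mm) begins 54 mm behind the grasp point. The pads swing forward as they close: fully open they stand 13 mm farther back than shut.
Start: joints at [0.911, 0.181, 1.607, -0, 1.354, -0.206], TCP at [0.252, 0.517, 0.245] pointing down, gripper open.
Joint ranges: [-2.99, 2.99], [-0.89, 2.07], [0.3, 2.58], [-1.14, 4.28], [0, 2.63], [-3.12, 3.12]. Speed limits (rad/s): [2.57, 2.57, 3.01, 3.14, 3.14, 3.14].

INTERFACE

Orientations are given as a unit quaternion [w, x, y, z].
In Python, from bench import * gives the robot as it stands.
- The arm moves only by the tool servo_tool, never from a script. Its argument "plan" is a list that holds one entry, the list of rows, each a list of 5 numbers: the shift along the world's x, y, z in m, then the turn about the world's z in rad, then the gripper command: -1 is shut, 1 is fully open, values between are in proportion. In form: [[[tx, ty, tz, roll, claw], ...]]. A call has 1 to 8 rows; each row shifts and turns the commanded pose from where the row before left it; what a row does not reach is not made up. A row lasts 1/10 s, in which the tool goes at most 50 mm and 8.59 degrees, less where a joint would pass 70% of its speed; a pose out of reach is approached as far as the arm can. A call with a gripper value outside its range is refused whole. The fingers move at their own pace and stop on an object; the grip force is fixed at half the most. Time passes only in rows, so rows that do not move let the fingers close. It gives the time, the measured TCP pose, the force and the opening at its end, in the units of the state.
- get_obs(): the state, without advancing time (a new reading comes with each control period).
- camera(name): name is "scene" or "side" or "wrist"; returns a dict with "img" (384x512x3 uint8, blue, green, red), "camera_matrix" (3x3 intrinsics, pixels), "rvec" (rotation vector, rad) and "tvec" (3), from world to camera coordinates, as OpenCV has them. Camera axes: x right, y down, z forward; pixel columns grow to the right and rows downward; lengths in m; the calibration is good to about 2 mm. A picture is of the moment at which its call begins. There is no depth.
- hand_in(): hands the job in, once; it reports no verdict.
Trained networks look in a picture, given as the dict that the camera call returned (one of the last four; its "shot" number tells which), for a name from the list of things; names that differ only in an ending like _2 or _b are one class to them, and where a whole thing is asked for, a point or a joint stands for the part that bears it (a point fixed in the world has none). Each returns a list of dicts, best first, with "conf" (0 to 1); they miss things now and then, are a little off and sometimes report something else, mostly with a low value. They report only what shows in the picture. A call takes as long as a camera call. They do not tell look-alikes from the thing itself.
- trace(picture, thing): "mask" (384x512 bool, what is visible of it) and "rect" ([left, top, right, bottom] as shares, 0 to 1, of the picture: columns of its width, rows of its height, round what is visible of it).
- pinpoint(picture, thing): "centre" ([row, column] as shares, 0 to 1, of the picture: columns of its width, rows of its height: a listed point, or the origin of a listed thing).
The state is a dict: "time_s": time; "q": joint angles; "dq": joint speeds; "joint_efforts": joint torques, N m; "eef_pos": TCP position; "eef_rot": TCP orientation; "wrist_force": force on the tool from outside, world axes, zero at the start; "torque": the same for the moment, N m; "opening": opening from 0.0 (shut) to 1.0 (fully open).
Only numpy, scipy, OpenCV 4.12 (cv2) and the standard library are available. Lean on these libraries where they do the work, as an engineer would, in place of code of your own. Each camera call takes 0.05 s, during which the arm holds its last target.

TASK

The glazed test tile lies face up in the open wooden turnover cradle. Close the cradle's lid over it, then swing the closed cradle by its bar right over to the other side, so that the tile ends face down in the lid. Do not touch the tile with the gripper, and let go of the cradle when it lies flat.

Things in the scene. Friction and masses are not known exactly. Their poses are not given: they have to be found in the camera images.
- hinge (a point): Middle of the hinge pin of the plywood turnover cradle, 50 mm above the bench; fixed. x: along the pin; y: level, to the side where the loaded lower half (carrier) lies at the start; z up. Carrier and lid are boards 100 mm along the pin, 9 to 83 mm out from it, 16 mm thick, meeting in the pin's plane; each has a pocket 78x56x6 mm centred 45 mm out. Cheeks at the pin's ends stand 12 mm above it.
- carrier (a joint): Angle of the carrier about the hinge's x: 0 = flat on the +y side, pocket up (start); pi/2 = upright; pi = turned over, flat on the -y side; stops at both ends. It takes the lid along. Stiff hinge: stays where it is left; about 5 N at the bar move it.
- lid (a joint): Angle of the lid from the carrier about the same pin: 0 = closed flat on it (plain outer face then up, 66 mm above the bench); 1.6 to 2.0 = standing open at the start, outer face to -y. The board runs out from the pin at this angle above +y. Push the outer face toward +y and down to close. Stiff hinge: stays where it is left, also when swung over; about 4 N at the outer edge move it.
- bar (a point): Centre of the carrier's grip bar: wooden sleeve 14 mm thick, 64 mm long, parallel to the pin, on a steel wire bail; moves with the carrier. It lies 125 mm out from the pin, 8 mm below pin height with the carrier at 0, 8 mm above at pi. Free gap of 35 mm between bar and the boards' edge. Open only part way to enter it; a grip may stay pointing down while the bar turns in it.
- tile: Glazed ceramic test tile in the carrier's pocket, 72x52x10 mm, 34 g, long side x along the pin. Origin: centre of its unglazed underside; z points out of the glazed face (up at the start). Other tiles lying on the bench are not part of the job.
There are look-alikes about, which are no part of the job. Leave any purple or yellow look-alike of the tile alone.

How it is judged:
On the way:
1. the lid is closed over the tile while the carrier still lies flat at its start side (value of joint each of lid, carrier below 0.15 rad and angle between tile's own z axis and vertical below 0.2 rad), for 0.2 s.
At the end, for the whole second after the job is handed in: The carrier lies turned over on the far side (joint above 3.0 rad), the lid is still closed (within 0.15 rad), and the tile lies at rest face down (within 10 degrees) in the lid's pocket, its centre within 15 mm of the pocket's centre (value of joint carrier above 3 rad and value of joint lid below 0.15 rad and angle between tile's own z axis and vertical above 2.96 rad and x of tile in the frame of hinge between -0.015 and 0.015 m and y of tile in the frame of hinge between -0.06 and -0.03 m and z of tile in the frame of hinge below 0.012 m and linear speed of tile below 0.02 m/s); the robot touches nothing.
It fails at once if the gripper touches the tile (contact force between the fingers and tile above 0.5 N).
It also fails if it takes over 54 s, if anything falls off the work surface, if the arm or the gripper's body presses on something with over 40 N, if the wrist force passes 120 N, or if a joint passes its speed limit or range.

## Working session

There is one attempt and no reset: what is moved stays moved. The work goes in short steps, Python scripts to look and compute and a tool call to move; the robot and the scene stay as the last step left them, time stands still between calls to the robot, and variables do not carry over. Pictures are saved under pics/ and viewed, and the job is handed in when it is done.

Besides the shell and the picture viewer there is one more tool, called after "Emit:" by a JSON object that holds its "name" and its "arguments". servo_tool: Moves the arm, as the interface text tells. Its arguments: {"type":"object","properties":{"plan":{"type":"array"}},"required":["plan"]}

```bash
mkdir -p pics
cat > h.py <<'E'
from bench import *
import numpy as np, cv2
def P(c):
    R,_=cv2.Rodrigues(np.array(c["rvec"],float)); return np.array(c["camera_matrix"],float),R,np.array(c["tvec"],float).ravel()
def ray(c,u,v):
    K,R,t=P(c); d=R.T@np.linalg.inv(K)@np.array([u,v,1.]); return -R.T@t,d/np.linalg.norm(d)
def onz(c,u,v,z):
    o,d=ray(c,u,v); return o+d*(z-o[2])/d[2]
def proj(c,X):
    K,R,t=P(c); p=K@(R@np.array(X,float)+t); return p[:2]/p[2]
def tri(l):
    A=np.zeros((3,3));b=np.zeros(3)
    for c,u,v in l:
        o,d=ray(c,u,v);M=np.eye(3)-np.outer(d,d);A+=M;b+=M@o
    return np.linalg.solve(A,b)
E
python3 - <<'E'
from h import *
o=get_obs();print(o)
for n in ["scene","side"]:
    c=camera(n);cv2.imwrite(f"pics/{n}0.png",cv2.resize(c["img"],(768,576)))
    for t in ["hinge","bar","tile"]:
        print(n,t,[(round(d["conf"],2),np.round([d["centre"][1]*512,d["centre"][0]*384],1)) for d in pinpoint(c,t)[:4]])
E
```

```text
{'time_s': 0.0, 'q': array([ 9.10666671e-01,  1.81557803e-01,  1.60800312e+00,  1.23230761e-05,
        1.35382047e+00, -2.06265841e-01]), 'dq': array([-2.95667128e-04, -1.52638762e-04, -3.70086798e-04,  1.08502567e-03,
       -9.15104170e-05, -6.49419179e-04]), 'joint_efforts': array([ 7.87727222e-04, -4.44864035e+01, -3.51339304e+01, -1.38934465e-04,
        8.86649854e-03, -1.31377737e-05]), 'eef_pos': array([0.25173338, 0.51637495, 0.24437708]), 'eef_rot': array([-3.80895783e-04,  2.24990364e-01,  9.74360578e-01, -8.09232492e-04]), 'wrist_force': array([ 0.46353453, -0.02338816, -0.73127236]), 'torque': array([-0.03610799, -0.00159569,  0.00754395]), 'opening': 1.0001211126354352}
scene hinge [(0.8, array([221.4, 201.3]))]
scene bar [(0.83, array([179. , 246.5]))]
scene tile [(0.91, array([206.1, 218.4])), (0.89, array([273.6, 161.7])), (0.87, array([321.9, 179.1]))]
side hinge [(0.91, array([233.6, 208.8]))]
side bar [(0.59, array([203.4, 240.4])), (0.3, array([221.4, 220.8]))]
side tile [(0.71, array([220.2, 222.7])), (0.61, array([313. , 202.1])), (0.44, array([266.2, 196.5]))]
```

View pics/scene0.png

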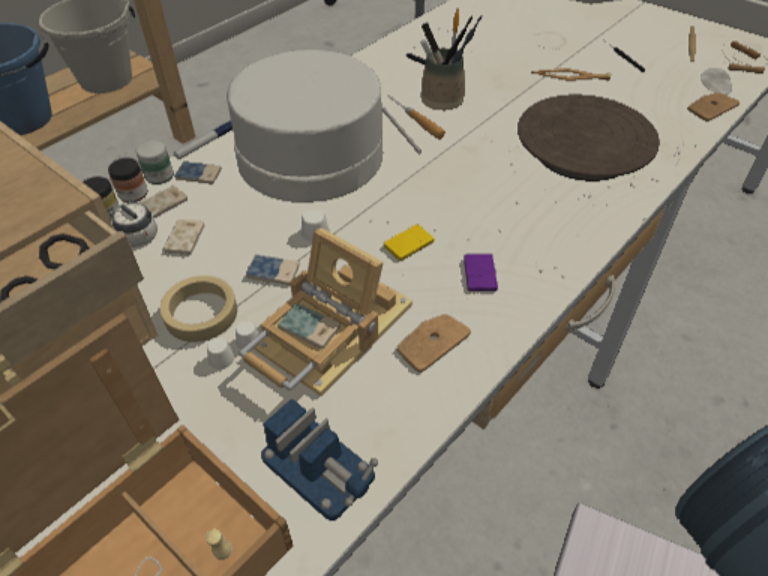

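View pics/side0.png

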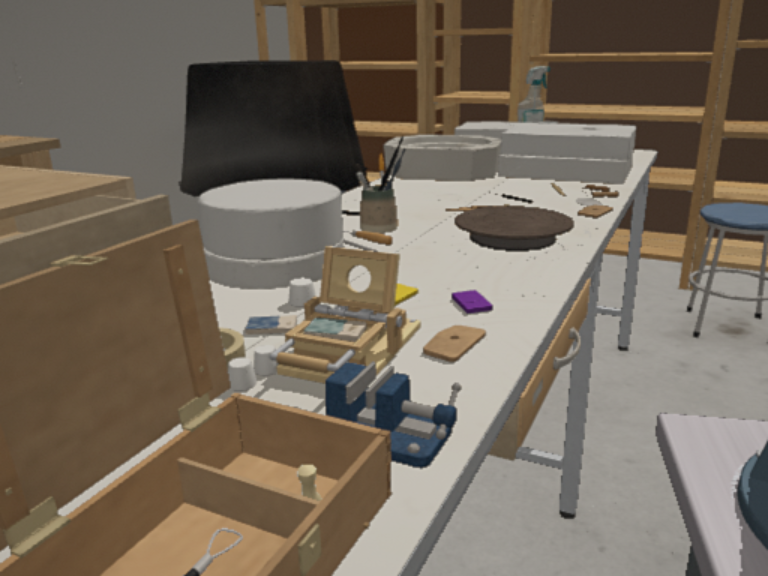

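Run:
```python
from h import *
a=camera("scene");b=camera("side")
for n,c in(("scene",a),("side",b)): print(n,"cam at",ray(c,256,192)[0])
H=tri([(a,221.4,201.3),(b,233.6,208.8)]);B=tri([(a,179,246.5),(b,203.4,240.4)])
print(H,onz(a,221.4,201.3,.05),onz(b,233.6,208.8,.05))
print(B,onz(a,179,246.5,.042),onz(b,203.4,240.4,.042))
print("tile",onz(a,206.1,218.4,.044),onz(b,220.2,222.7,.044))
for n,c,(x,y) in(("s",a,(206,205)),("d",b,(225,212))):
    cr=c["img"][y-70:y+70,x-90:x+90];cv2.imwrite(f"pics/{n}crop.png",cv2.resize(cr,None,fx=4,fy=4,interpolation=cv2.INTER_CUBIC))
```

```text
scene cam at [0.19559304 0.21704307 0.69695139]
side cam at [0.30941783 0.48245594 0.37467749]
[ 0.50980724 -0.25844066  0.04901743] [ 0.50731804 -0.25736055  0.05      ] [ 0.51130969 -0.25763939  0.05      ]
[ 0.5302152  -0.13567579  0.04199902] [ 0.52728932 -0.13541101  0.042     ] [ 0.53331486 -0.13732964  0.042     ]
tile [ 0.5153515  -0.21158197  0.044     ] [ 0.52335861 -0.20531894  0.044     ]
```

View pics/scrop.png

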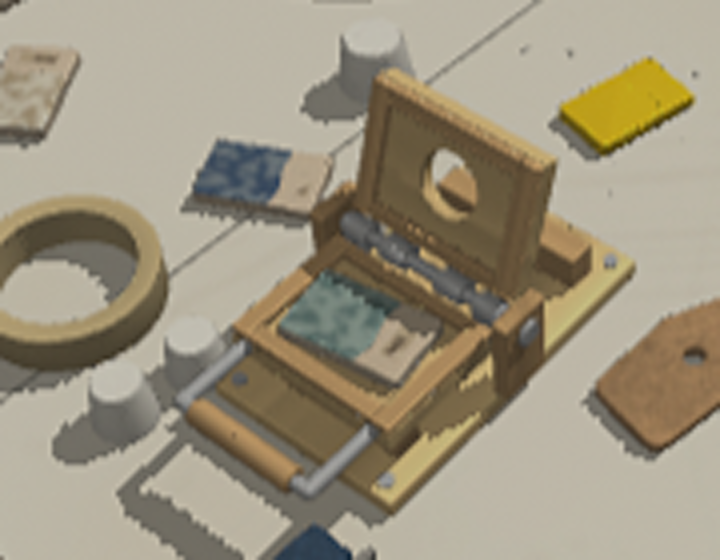

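View pics/dcrop.png

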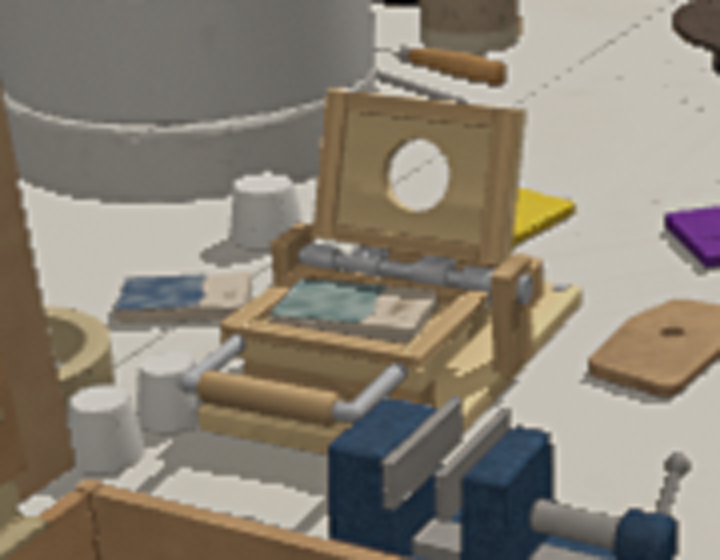

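Run:
```python
from h import *
a=camera("scene");b=camera("side")
H=np.array([.5098,-.258,.05])
for yaw in (-6,-9.5,-13):
  t=np.radians(yaw);xh=np.array([np.cos(t),np.sin(t),0]);yh=np.array([-np.sin(t),np.cos(t),0])
  for lid in(1.6,1.8,2.0):
    d=yh*np.cos(lid)+np.array([0,0,np.sin(lid)])
    n=yh*-np.sin(lid)+np.array([0,0,np.cos(lid)])  # outer side
    print(yaw,lid,[[np.round(proj(c,H+s*.05*xh+.083*d),0).tolist() for s in(-1,1)] for c in (a,b)])
  print("bar",[[np.round(proj(c,H+s*.032*xh+.125*yh-[0,0,.008]),0).tolist() for s in(-1,1)] for c in (a,b)])
```

```text
-6 1.6 [[[241.0, 180.0], [196.0, 159.0]], [[259.0, 169.0], [208.0, 165.0]]]
-6 1.8 [[[246.0, 175.0], [202.0, 155.0]], [[261.0, 167.0], [212.0, 164.0]]]
-6 2.0 [[[251.0, 172.0], [207.0, 152.0]], [[264.0, 168.0], [215.0, 164.0]]]
bar [[[195.0, 256.0], [167.0, 240.0]], [[227.0, 244.0], [191.0, 240.0]]]
-9.5 1.6 [[[240.0, 181.0], [197.0, 159.0]], [[258.0, 169.0], [209.0, 165.0]]]
-9.5 1.8 [[[246.0, 177.0], [203.0, 154.0]], [[261.0, 168.0], [213.0, 163.0]]]
-9.5 2.0 [[[251.0, 174.0], [209.0, 152.0]], [[264.0, 168.0], [216.0, 164.0]]]
bar [[[191.0, 255.0], [164.0, 238.0]], [[222.0, 244.0], [188.0, 239.0]]]
-13 1.6 [[[239.0, 182.0], [198.0, 158.0]], [[258.0, 170.0], [210.0, 164.0]]]
-13 1.8 [[[245.0, 178.0], [205.0, 154.0]], [[261.0, 168.0], [214.0, 163.0]]]
-13 2.0 [[[251.0, 175.0], [211.0, 151.0]], [[265.0, 169.0], [218.0, 163.0]]]
bar [[[187.0, 253.0], [162.0, 235.0]], [[217.0, 244.0], [184.0, 237.0]]]
```

Run:
```python
from h import *
a=camera("scene");b=camera("side")
t=np.radians(-9.5);R=np.array([[np.cos(t),-np.sin(t)],[np.sin(t),np.cos(t)]])
def hf(X): return np.round(R.T@(X[:2]-[.5098,-.258]),3)
for n,u,v,z in [("visejaw L far top",285/1.5,402/1.5,.06),("vise far base",264/1.5,455/1.5,.01),("cup back base",315/1.5,237/1.5,0),("cupL",98/4+116,400/4+135,.03),("wheel near base",300/1.5,193/1.5,0),("yellow",409/1.5,242/1.5,0),
 ("basefront right",390/4+116,505/4+135,0),("base back right",632/4+116,262/4+135,.01),("box near corner top",290/1.5,530/1.5,.09),("box corner far",182/1.5,430/1.5,.09)]:
    X=onz(a,u,v,z);print(n,np.round(X,3),hf(X))
# vise jaw triangulation: far jaw top far-left corner
X=tri([(a,285/1.5,402/1.5),(b,345/1.5,365/1.5)]);print("vise tri",X,hf(X))
# box lid top right corner side
X=tri([(a,132/1.5,315/1.5),(b,193/1.5,225/1.5)]);print("lid corner",X)
X=tri([(a,305/1.5,55/1.5),(b,270/1.5,182/1.5)]);print("wheel top rear",X)
# lid angle fit
H=np.array([.5098,-.258,.05]);xh=np.r_[R[:,0],0];yh=np.r_[R[:,1],0]
for lid in(1.8,1.9,2.0):
    d=yh*np.cos(lid)+np.array([0,0,np.sin(lid)]);n=yh*-np.sin(lid)+np.array([0,0,np.cos(lid)])
    print(lid,[[np.round(proj(c,H+s*.05*xh+.083*d+.016*n),0).tolist() for s in(-1,1)] for c in (a,b)])
```

```text
visejaw L far top [ 0.477 -0.097  0.06 ] [-0.059  0.154]
vise far base [ 0.484 -0.05   0.01 ] [-0.06   0.201]
cup back base [ 0.619 -0.397  0.   ] [ 0.131 -0.119]
cupL [ 0.613 -0.132  0.03 ] [0.081 0.141]
wheel near base [ 0.693 -0.477  0.   ] [ 0.217 -0.186]
yellow [ 0.485 -0.45   0.   ] [ 0.008 -0.193]
basefront right [ 0.472 -0.158 -0.   ] [-0.053  0.093]
base back right [ 0.43  -0.336  0.01 ] [-0.066 -0.09 ]
box near corner top [0.386 0.035 0.09 ] [-0.17   0.269]
box corner far [ 0.542 -0.006  0.09 ] [-0.01   0.254]
vise tri [ 0.47566176 -0.09500554  0.06303207] [-0.061  0.155]
lid corner [ 0.58793158 -0.03451476  0.2232592 ]
wheel top rear [ 0.76507086 -0.64864966  0.13635093]
1.8 [[[251.0, 173.0], [209.0, 151.0]], [[264.0, 167.0], [216.0, 163.0]]]
1.9 [[[254.0, 172.0], [211.0, 151.0]], [[266.0, 168.0], [218.0, 164.0]]]
2.0 [[[256.0, 172.0], [214.0, 150.0]], [[267.0, 169.0], [220.0, 165.0]]]
```

Emit:
{"name": "servo_tool", "arguments": {"plan": [[[0.013,-0.04,0.008,0.144,-1],[0.013,-0.04,0.008,0.144,-1],[0.013,-0.04,0.008,0,-1],[0.013,-0.04,0.008,0,-1],[0.013,-0.04,0.008,0,-1],[0.013,-0.04,0,0,-1],[0.01,-0.04,0,0,-1],[0.01,-0.04,0,0,-1]]]}}

```text
time_s: 1.5
eef_pos: [0.3502, 0.1953, 0.2856]
eef_rot: [0.001, 0.083, 0.997, 0.0]
wrist_force: [0.3, 0.6, -0.0]
opening: 0.002
```

Emit:
{"name": "servo_tool", "arguments": {"plan": [[[0.008,-0.04,0,0,-1],[0.008,-0.04,0,0,-1],[0.008,-0.04,0,0,-1],[0.006,-0.04,0,0,-1],[0.006,-0.04,0,0,-1],[0.006,-0.04,0,0,-1],[0.006,-0.04,0,0,-1],[0,0,0,0,-1]]]}}

```text
time_s: 2.3
eef_pos: [0.3984, -0.0872, 0.2855]
eef_rot: [0.0, 0.086, 0.996, -0.001]
wrist_force: [0.6, 0.2, 0.5]
opening: 0.002
```

Emit:
{"name": "servo_tool", "arguments": {"plan": [[[0.01,-0.036,0,0.005,-1],[0.01,-0.036,0,0,-1],[0.01,-0.036,0,0,-1],[0.01,-0.036,0,0,-1],[0.01,-0.036,0,0,-1],[0.01,-0.036,0,0,-1],[0.01,-0.034,0,0,-1],[0,0,0,0,-1]]]}}

```text
time_s: 3.1
eef_pos: [0.4686, -0.3359, 0.2846]
eef_rot: [-0.0, 0.082, 0.997, -0.0]
wrist_force: [-1.4, 0.8, -0.2]
opening: 0.003
```

Emit:
{"name": "servo_tool", "arguments": {"plan": [[[0,0,-0.04,0,-1],[0,0,-0.04,0,-1],[0,0,-0.04,0,-1],[0,0,-0.03,0,-1],[0,0,-0.015,0,-1],[0,0,0,0,-1]]]}}

```text
time_s: 3.7
eef_pos: [0.4672, -0.3311, 0.1183]
eef_rot: [-0.002, 0.08, 0.997, 0.002]
wrist_force: [-0.5, 0.8, 0.4]
opening: -0.003
```

Run:
```python
from h import *
for n,(x,y) in(("scene",(215,190)),("side",(235,190))):
    c=camera(n);cr=c["img"][y-75:y+75,x-90:x+90];cv2.imwrite(f"pics/{n}1.png",cv2.resize(cr,None,fx=4,fy=4,interpolation=cv2.INTER_CUBIC))
print(get_obs()["eef_pos"])
```

```text
[ 0.46888303 -0.33326575  0.12168721]
```

View pics/scene1.png

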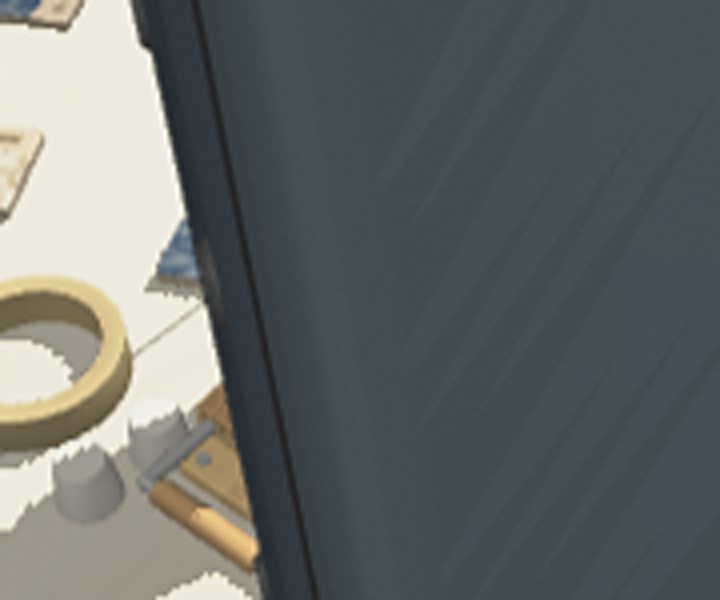

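View pics/side1.png

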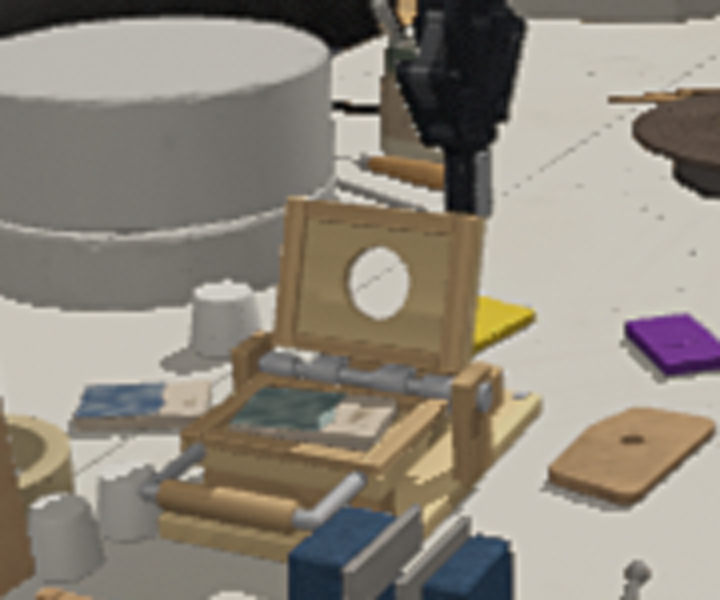

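Emit:
{"name": "servo_tool", "arguments": {"plan": [[[0.0017,0.01,0.001,0,-1],[0.0017,0.01,0.001,0,-1],[0.0017,0.01,0.001,0,-1],[0.0017,0.01,0.002,0,-1],[0.0017,0.01,0.002,0,-1],[0,0,0,0,-1]]]}}

```text
time_s: 4.4
eef_pos: [0.4772, -0.2818, 0.128]
eef_rot: [0.0, 0.08, 0.997, 0.0]
wrist_force: [0.2, 0.5, -0.0]
opening: 0.005
```

```bash
cat > look.py <<'E'
import sys
from h import *
for n,(x,y) in(("side",(225,200)),):
    c=camera(n);cr=c["img"][y-75:y+75,x-90:x+90];cv2.imwrite(f"pics/{n}{sys.argv[1]}.png",cv2.resize(cr,None,fx=4,fy=4,interpolation=cv2.INTER_CUBIC))
o=get_obs();p=o["eef_pos"]-[.5098,-.258,0];print(p[0]*.9863-p[1]*.165,p[0]*.165+p[1]*.9863,p[2],o["wrist_force"])
E
python3 look.py 2
```

```text
-0.028693372196189615 -0.028998664527463858 0.12739632866976766 [-0.51800439 -0.42138101  0.75835748]
```

View pics/side2.png

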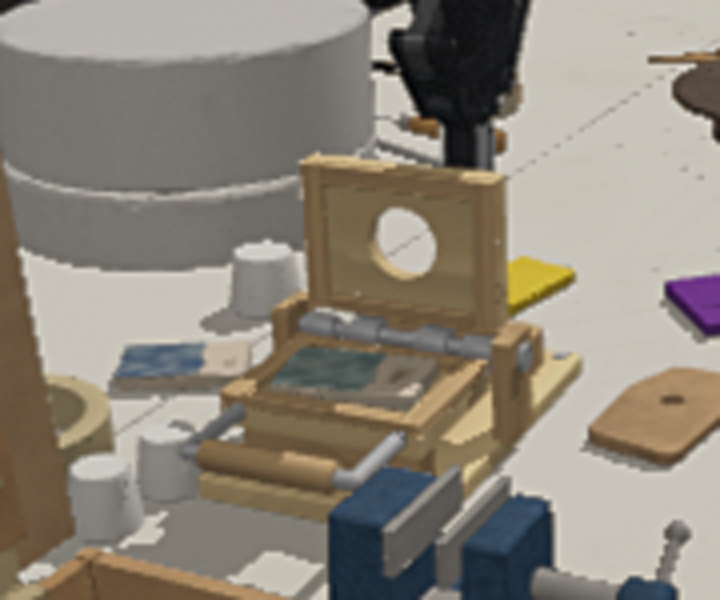

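Emit:
{"name": "servo_tool", "arguments": {"plan": [[[0.0015,0.009,0.004,0,-1],[0.0015,0.009,0.003,0,-1],[0.0017,0.0104,-0.002,0,-1],[0.0017,0.0104,-0.002,0,-1],[0.0016,0.0094,-0.005,0,-1],[0.0016,0.0094,-0.005,0,-1],[0,0,0,0,-1]]]}}

```text
time_s: 5.15
eef_pos: [0.4859, -0.2235, 0.1192]
eef_rot: [-0.001, 0.08, 0.997, 0.001]
wrist_force: [-0.6, -0.8, -0.4]
opening: 0.001
```

```bash
python3 look.py 3
```

```text
-0.029450084059124994 0.029559532710697216 0.11926939379274273 [ 0.17150718 -0.69684451  0.22122666]
```

View pics/side3.png

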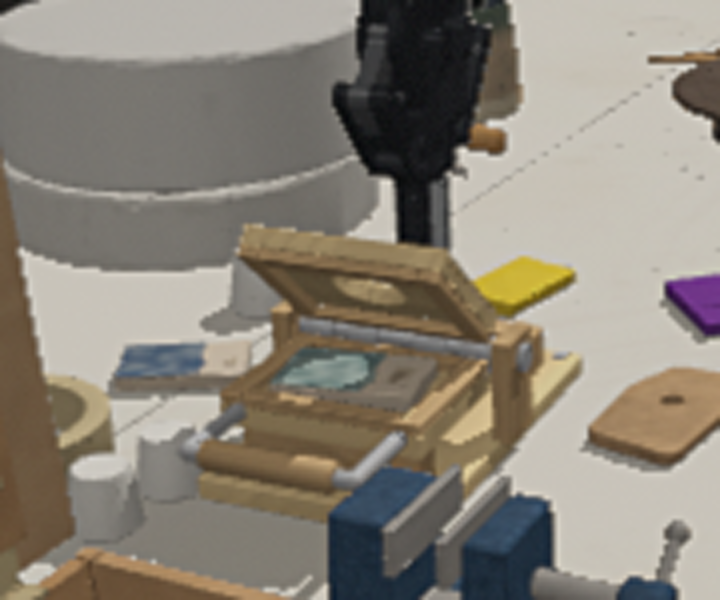

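Lid is at about 0.7 rad and following. Continue down to closed.

Emit:
{"name": "servo_tool", "arguments": {"plan": [[[0.0012,0.0074,-0.007,0,-1],[0.0012,0.0074,-0.008,0,-1],[0.0006,0.0035,-0.0065,0,-1],[0.0006,0.0035,-0.0065,0,-1],[0.0004,0.0022,-0.007,0,-1],[0.0004,0.0022,-0.006,0,-1],[0,0,-0.002,0,-1],[0,0,0,0,-1]]]}}

```text
time_s: 6.0
eef_pos: [0.4907, -0.1995, 0.0795]
eef_rot: [-0.0, 0.08, 0.997, -0.0]
wrist_force: [-7.9, 6.6, 27.5]
opening: -0.001
```

```bash
python3 look.py 4
```

```text
-0.028502097206355936 0.05453993508266815 0.0795271858053676 [-7.98973596  6.4141204  29.10728366]
```

View pics/side4.png

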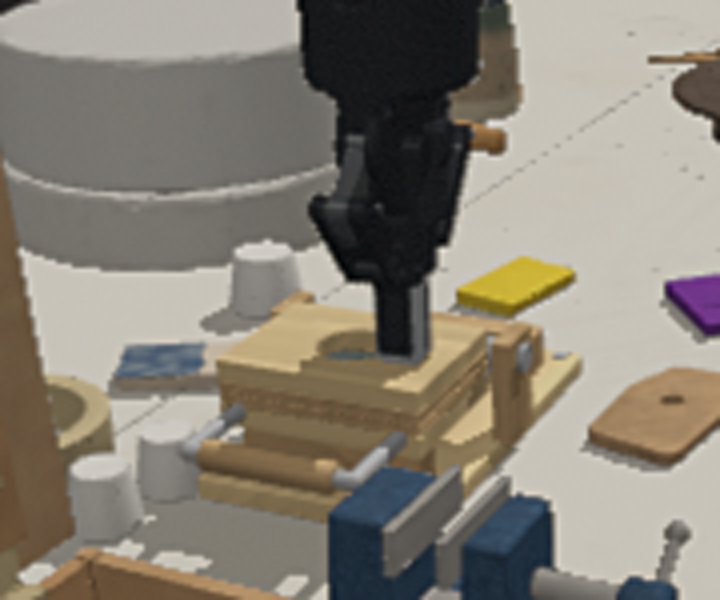

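Emit:
{"name": "servo_tool", "arguments": {"plan": [[[0,0,0.03,0,-1],[0,0,0.04,0,-1],[0.01,0.016,0.01,0,-0.1],[0.01,0.016,0,0,-0.1],[0.01,0.016,0,0,-0.1],[0.01,0.0165,0,0,-0.1],[0,0,0,0,-0.1],[0,0,0,0,-0.1]]]}}

```text
time_s: 6.85
eef_pos: [0.5298, -0.1348, 0.1562]
eef_rot: [-0.001, 0.08, 0.997, 0.0]
wrist_force: [-0.7, 0.4, 0.1]
opening: 0.453
```

```bash
python3 look.py 5
python3 - <<'E'
from h import *
c=camera("wrist");cv2.imwrite("pics/wrist5.png",c["img"])
print([(round(d["conf"],2),np.array(d["centre"])[::-1]*[512,384]) for d in pinpoint(c,"bar")[:2]])
for d in pinpoint(c,"bar")[:2]: print(onz(c,d["centre"][1]*512,d["centre"][0]*384,.042))
c=camera("side")
print([(round(d["conf"],2),np.array(d["centre"])[::-1]*[512,384]) for d in pinpoint(c,"bar")[:2]])
for d in pinpoint(c,"bar")[:2]: print(onz(c,d["centre"][1]*512,d["centre"][0]*384,.042))
print(get_obs()["eef_pos"],get_obs()["opening"])
E
```

```text
-0.0005758787166996113 0.12442839502516567 0.15641544000050417 [-0.77665368 -0.12623357  0.41804832]
[(0.72, array([256.4096, 194.3808]))]
[ 0.53162644 -0.13316305  0.042     ]
[(0.57, array([203.3152, 242.9952]))]
[ 0.53054741 -0.12831529  0.042     ]
[ 0.53033434 -0.13542168  0.15727371] 0.44799400762226965
```

View pics/side5.png

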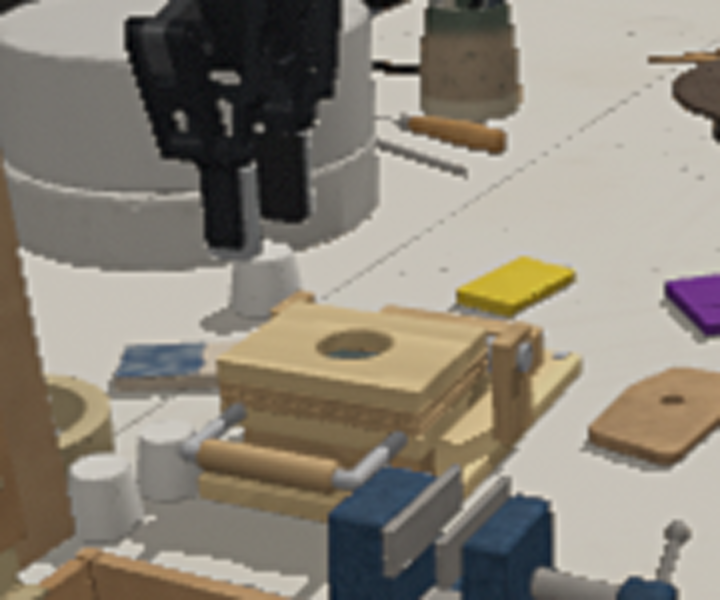

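View pics/wrist5.png

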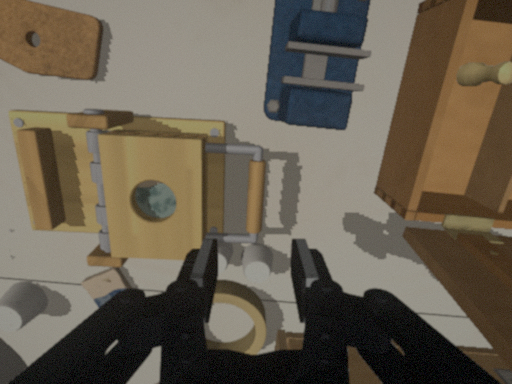

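Emit:
{"name": "servo_tool", "arguments": {"plan": [[[0,0.001,-0.035,0,-0.1],[0,0,-0.035,0,-0.1],[0,0,-0.025,0,-0.1],[0,0,-0.018,0,-0.1],[0,0,0,0,-0.1]]]}}

```text
time_s: 7.7
eef_pos: [0.5283, -0.1331, 0.0416]
eef_rot: [-0.003, 0.081, 0.997, 0.001]
wrist_force: [-1.2, -0.1, 0.4]
opening: 0.449
```

Emit:
{"name": "servo_tool", "arguments": {"plan": [[[0,0,0,0,-1],[0,0,0,0,-1],[0,0,0,0,-1],[0,0,0,0,-1]]]}}

```text
time_s: 8.1
eef_pos: [0.5314, -0.1343, 0.0457]
eef_rot: [0.001, 0.081, 0.997, -0.0]
wrist_force: [-1.0, 0.9, 5.8]
opening: 0.139
```

```bash
python3 look.py 6
```

```text
0.0008956246153028445 0.12564092785188716 0.04563735768816942 [-0.83181302  0.98867768  6.65339581]
```

View pics/side6.png

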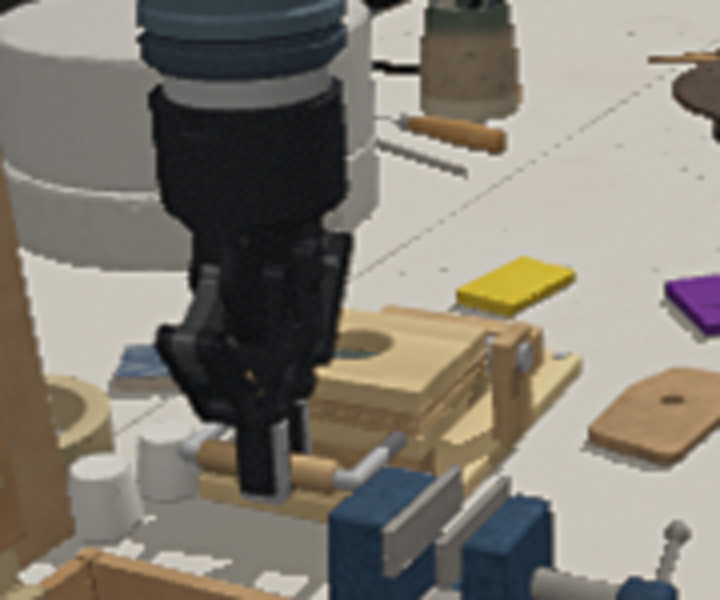

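Run:
```python
import numpy as np
a=np.linspace(0,np.pi,33)
p=np.c_[.1253*np.cos(a-.064)*.165,.1253*np.cos(a-.064)*.986,.1253*np.sin(a-.064)]
q=np.round(np.diff(np.round(p,4),axis=0),4)
for i in range(4): print([list(map(float,r)) for r in q[8*i:8*i+8]],np.round(p[8*i+8]-p[0],4))
```

```text
[[0.0001, 0.0002, 0.0123], [-0.0002, -0.001, 0.0122], [-0.0004, -0.0022, 0.0121], [-0.0005, -0.0034, 0.0118], [-0.0008, -0.0044, 0.0115], [-0.0009, -0.0056, 0.0109], [-0.0011, -0.0066, 0.0103], [-0.0013, -0.0075, 0.0097]] [-0.0051 -0.0305  0.0908]
[[-0.0014, -0.0085, 0.0088], [-0.0015, -0.0092, 0.0079], [-0.0017, -0.01, 0.007], [-0.0018, -0.0106, 0.006], [-0.0018, -0.0111, 0.0048], [-0.002, -0.0116, 0.0038], [-0.002, -0.0119, 0.0026], [-0.002, -0.012, 0.0013]] [-0.0193 -0.1154  0.1331]
[[-0.002, -0.0121, 0.0002], [-0.002, -0.0121, -0.001], [-0.002, -0.0119, -0.0022], [-0.002, -0.0117, -0.0034], [-0.0019, -0.0113, -0.0045], [-0.0018, -0.0107, -0.0057], [-0.0017, -0.0102, -0.0067], [-0.0016, -0.0095, -0.0076]] [-0.0343 -0.2049  0.1021]
[[-0.0014, -0.0087, -0.0086], [-0.0013, -0.0078, -0.0094], [-0.0012, -0.0069, -0.0101], [-0.001, -0.0059, -0.0107], [-0.0008, -0.0048, -0.0113], [-0.0006, -0.0037, -0.0117], [-0.0004, -0.0025, -0.0121], [-0.0002, -0.0014, -0.0122]] [-0.0413 -0.2466  0.016 ]
```

Emit:
{"name": "servo_tool", "arguments": {"plan": [[[0,0,0.0123,0,-1],[-0.0002,-0.001,0.0122,0,-1],[-0.0004,-0.002,0.0121,0,-1],[-0.0005,-0.0034,0.0118,0,-1],[-0.0008,-0.0044,0.0115,0,-1],[-0.0009,-0.0056,0.0109,0,-1],[-0.0011,-0.0066,0.0103,0,-1],[-0.0013,-0.0075,0.0097,0,-1]]]}}

```text
time_s: 8.95
eef_pos: [0.5256, -0.1607, 0.1359]
eef_rot: [-0.0, 0.08, 0.997, 0.004]
wrist_force: [8.2, 14.1, 5.1]
opening: 0.133
```

```bash
python3 look.py 7
```

```text
-0.000251784997904559 0.09736830749820469 0.13762999658175798 [-1.02141686 15.3379668  12.08454825]
```

View pics/side7.png

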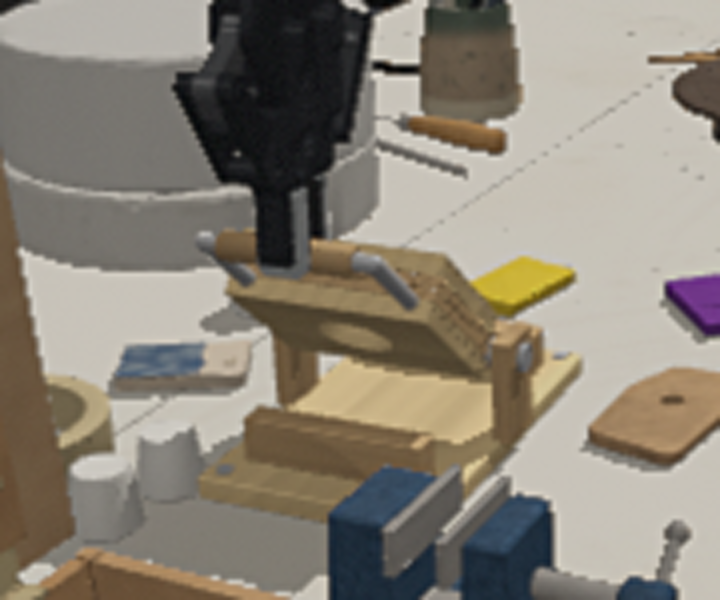

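Carrier is up about 45° with the lid closed on it; forces are about 15 N. Continuing.

Emit:
{"name": "servo_tool", "arguments": {"plan": [[[-0.0014,-0.0085,0.0088,0,-1],[-0.0015,-0.0092,0.0079,0,-1],[-0.0017,-0.01,0.007,0,-1],[-0.0018,-0.0106,0.006,0,-1],[-0.0018,-0.0111,0.0048,0,-1],[-0.002,-0.0116,0.0038,0,-1],[-0.002,-0.0119,0.0026,0,-1],[-0.002,-0.012,0.0013,0,-1]]]}}

```text
time_s: 9.8
eef_pos: [0.51, -0.2481, 0.1803]
eef_rot: [-0.001, 0.08, 0.997, 0.001]
wrist_force: [-3.2, 3.9, 5.2]
opening: 0.137
```

```bash
python3 look.py 8
```

```text
-0.0003301837068715209 0.007319945348763728 0.18002136367735969 [-0.34886437  0.29156344  3.86914073]
```

View pics/side8.png

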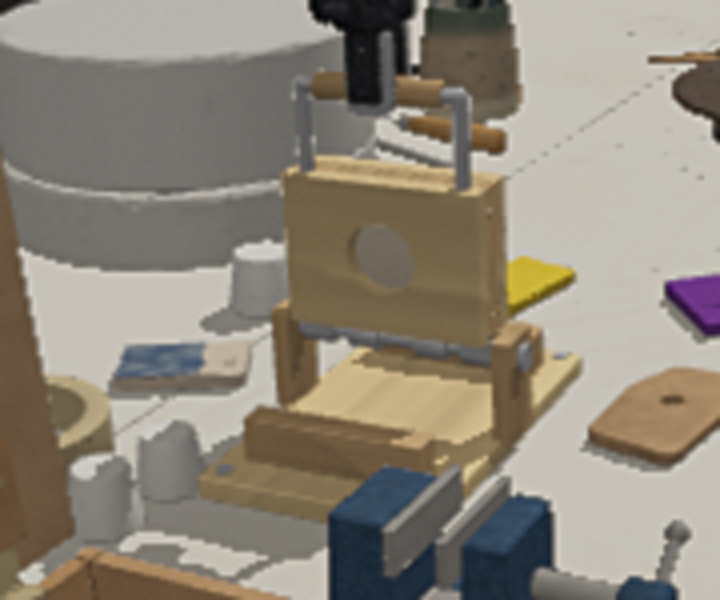

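Upright. Continue over.

Emit:
{"name": "servo_tool", "arguments": {"plan": [[[-0.002,-0.0121,0,0,-1],[-0.002,-0.0121,-0.001,0,-1],[-0.002,-0.0119,-0.0022,0,-1],[-0.002,-0.0117,-0.0034,0,-1],[-0.0019,-0.0113,-0.0045,0,-1],[-0.0018,-0.0107,-0.0057,0,-1],[-0.0017,-0.0102,-0.0067,0,-1],[-0.0016,-0.0095,-0.0076,0,-1]]]}}

```text
time_s: 10.65
eef_pos: [0.4945, -0.339, 0.1446]
eef_rot: [-0.002, 0.081, 0.997, 0.001]
wrist_force: [4.7, 2.7, -2.2]
opening: 0.137
```

Emit:
{"name": "servo_tool", "arguments": {"plan": [[[-0.0014,-0.0087,-0.0086,0,-1],[-0.0013,-0.0078,-0.0094,0,-1],[-0.0012,-0.0069,-0.0101,0,-1],[-0.001,-0.0059,-0.0107,0,-1],[-0.0008,-0.0048,-0.0113,0,-1],[-0.0006,-0.0037,-0.0117,0,-1],[-0.0004,-0.0025,-0.012,0,-1],[0,0,0,0,-1]]]}}

```text
time_s: 11.45
eef_pos: [0.487, -0.3788, 0.0688]
eef_rot: [-0.002, 0.081, 0.997, 0.001]
wrist_force: [-6.9, -0.7, -4.2]
opening: 0.135
```

```bash
python3 look.py 9
```

```text
-0.002572882780976761 -0.1228374412246084 0.06939903558802739 [-7.91026141  0.16422141 -4.57421808]
```

View pics/side9.png

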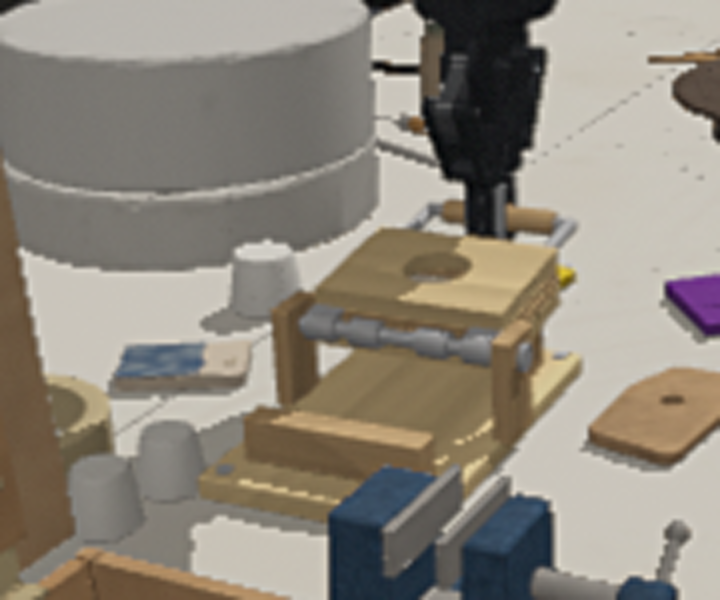

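Emit:
{"name": "servo_tool", "arguments": {"plan": [[[-0.0002,-0.001,-0.006,0,-1],[0,0,-0.006,0,-1],[0,0,-0.002,0,-1],[0,0,0,0,-1]]]}}

```text
time_s: 11.9
eef_pos: [0.4867, -0.3802, 0.0566]
eef_rot: [-0.002, 0.081, 0.997, 0.001]
wrist_force: [-9.8, -1.6, -2.2]
opening: 0.137
```

Emit:
{"name": "servo_tool", "arguments": {"plan": [[[0,0,-0.003,0,-1],[0,0,-0.002,0,-1],[0,0,0,0,-1]]]}}

```text
time_s: 12.2
eef_pos: [0.4896, -0.3811, 0.0556]
eef_rot: [0.0, 0.081, 0.997, -0.001]
wrist_force: [-8.0, 5.9, 16.1]
opening: 0.136
```

```bash
python3 look.py 10
```

```text
0.00033171373340926125 -0.12472203464139538 0.05564441935058542 [-8.89463495  7.71522313 17.41527143]
```

View pics/side10.png

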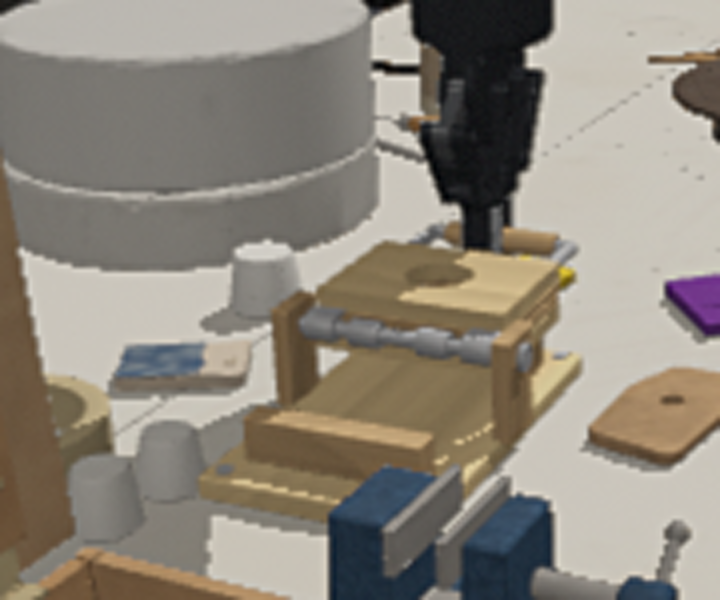

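Emit:
{"name": "servo_tool", "arguments": {"plan": [[[0,0,0,0,-0.2],[0,0,0,0,-0.2],[0,0,0,0,-0.2],[0,0,0,0,-0.2],[0,0,0.015,0,-0.2],[0,0,0.03,0,-0.2],[0,0,0.04,0,-0.2],[0,0,0.04,0,-0.2]]]}}

```text
time_s: 13.05
eef_pos: [0.4891, -0.3799, 0.1804]
eef_rot: [-0.0, 0.08, 0.997, 0.0]
wrist_force: [0.9, -1.0, 0.2]
opening: 0.399
```

Emit:
{"name": "servo_tool", "arguments": {"plan": [[[0,0,0.04,0,-0.2],[-0.01,-0.04,0.02,0,-0.2],[-0.02,-0.04,0,0,-0.2],[-0.02,-0.04,0,0,-0.2],[0,0,0,0,-0.2]]]}}

```text
time_s: 13.55
eef_pos: [0.4362, -0.505, 0.2398]
eef_rot: [0.0, 0.083, 0.997, -0.002]
wrist_force: [-0.3, 0.3, -0.2]
opening: 0.398
```

```bash
python3 look.py 11;python3 - <<'E'
from h import *
c=camera("wrist");cv2.imwrite("pics/wrist11.png",c["img"])
a=camera("scene");b=camera("side");cv2.imwrite("pics/scene11.png",cv2.resize(a["img"][110:290,110:330],None,fx=3.4,fy=3.3,interpolation=cv2.INTER_CUBIC))
H=np.array([.5098,-.258,.05]);t=np.radians(-9.5);xh=np.array([np.cos(t),np.sin(t),0]);yh=np.array([-np.sin(t),np.cos(t),0]);z=np.array([0,0,1])
for n,c in(("side",b),("scene",a)):
  for A in(np.pi,3.04):
    d=yh*np.cos(A)+z*np.sin(A);m=-yh*np.sin(A)+z*np.cos(A)
    print(n,A,[np.round(proj(c,H+s*.05*xh+r*d-.016*m),1).tolist() for s in(-1,1) for r in (.009,.083)])
for n,c in(("a",a),("b",b)):
  for d in pinpoint(c,"bar")[:1]:print(n,d["conf"],d["centre"][1]*512,d["centre"][0]*384,proj(c,H-.125*yh+.008*z))
E
```

```text
-0.030930670196285377 -0.25310224530504644 0.2392948011708652 [ 0.35546487  0.87390396 -0.54620281]
side 3.141592653589793 [[260.3, 202.3], [273.0, 189.1], [212.5, 196.5], [228.1, 184.2]]
side 3.04 [[260.0, 202.2], [272.7, 185.6], [212.1, 196.4], [227.5, 180.8]]
scene 3.141592653589793 [[243.6, 203.7], [266.1, 180.5], [202.9, 181.4], [226.2, 160.2]]
scene 3.04 [[243.1, 204.0], [265.6, 178.2], [202.4, 181.6], [225.4, 157.8]]
b 0.87 260.7104 185.2032 [257.46025542 183.6975409 ]
```

View pics/side11.png

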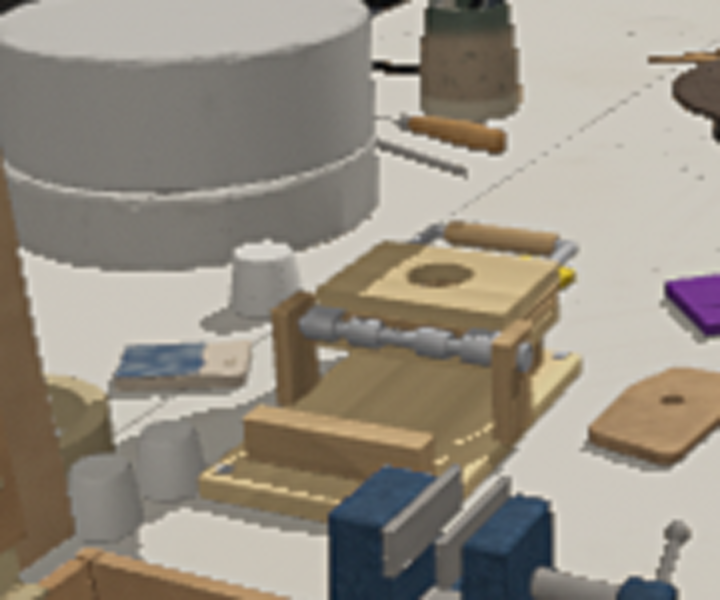

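View pics/wrist11.png

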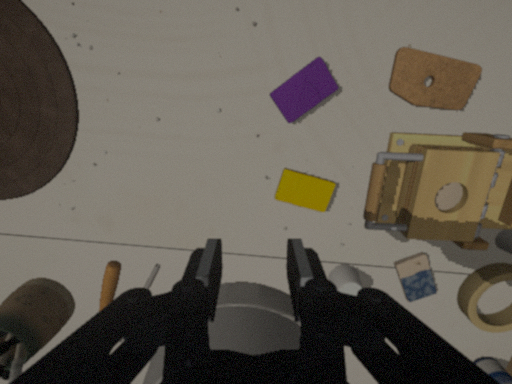

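View pics/scene11.png

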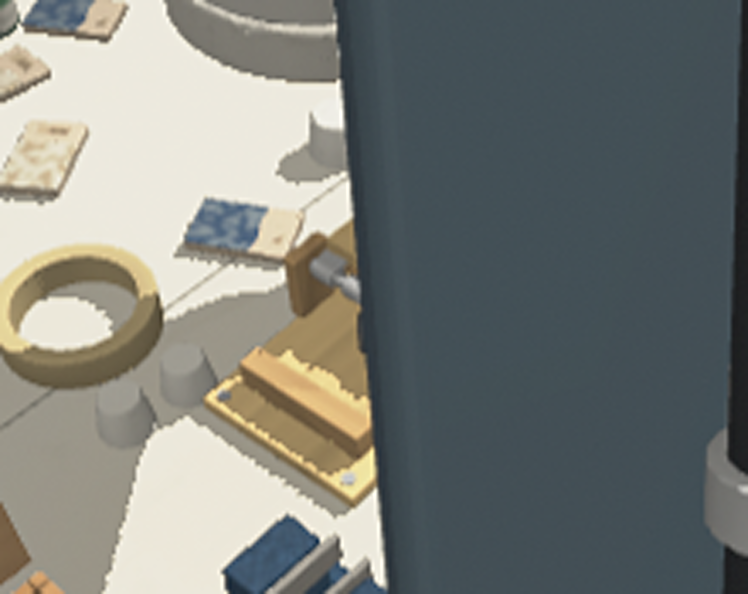

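Run:
```python
from h import *
b=camera("side");cv2.imwrite("pics/side12.png",cv2.resize(b["img"][175:235,205:290],None,fx=9,fy=9,interpolation=cv2.INTER_CUBIC))
H=np.array([.5098,-.258,.05]);t=np.radians(-9.5);xh=np.array([np.cos(t),np.sin(t),0]);yh=np.array([-np.sin(t),np.cos(t),0]);z=np.array([0,0,1])
for zz in(.016,0,-.016): print(zz,[((proj(b,H-.05*xh-r*yh+zz*z)-[205,175])*9).round().tolist() for r in(.009,.083)])
A=-.15 
print("lid .15 open outer",[((proj(b,H-.05*xh-r*np.cos(.15)*yh+(-.016*np.cos(.15)-r*np.sin(.15))*z)-[205,175])*9).round().tolist() for r in(.009,.083)])
```

```text
0.016 [[498.0, 246.0], [612.0, 127.0]]
0 [[500.0, 316.0], [613.0, 193.0]]
-0.016 [[501.0, 385.0], [614.0, 258.0]]
lid .15 open outer [[501.0, 391.0], [613.0, 309.0]]
```

View pics/side12.png

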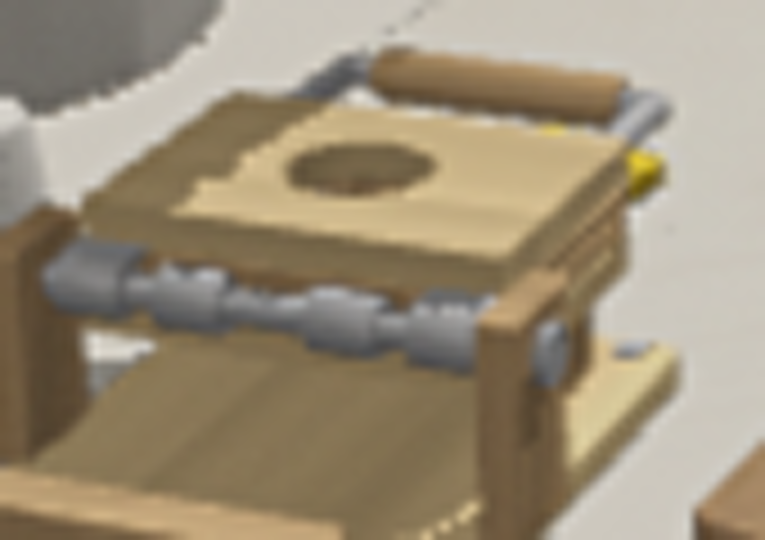

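```bash
python3 -c "
from bench import *
print(hand_in())"
```

```text
the job is handed in; nothing more can be done
None
```

I closed the lid over the tile with the shut fingertips while the carrier lay flat. Then I gripped the bar, swung the closed cradle over to the far side, pressed it against its stop, let go and backed away. I handed it in at about 14 s of the 54 s limit.

**Force checks:** the lid reached its stop at about 29 N on the wrist and the carrier reached its far stop at about 17 N. Both are under the limits. The wrist force was back to zero after I let go.

**Position checks:** in the last side picture, the carrier's far corners and the bar fit a flat, turned-over carrier to within about 2 to 4 pixels. The edge of the stack shows carrier and lid closed together, with no gap opening outward.

**Not confirmed:** after the turnover I could not see the tile itself. That it lies face down in the lid's pocket follows from the lid having stayed closed. The scene camera's view was blocked by the arm at the end, so only the side and wrist cameras could be used.

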